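# Moisture check of a tiled pipe ledge

## Robot

A 6-joint arm with a two-finger parallel gripper is mounted at the origin on the work surface. World frame = base frame: x ahead of the robot, y to its left, z up, the work surface at z = 0. Lengths are in m, angles in rad, forces in N, time in s.
With the tool pointing down it reaches from about 0.25 to 0.8 m from the base axis. Payload 8.5 kg.
Tool frame: the origin (TCP) lies at the very end of the fingers, on their centre line; the grasp point (between the pads) lies 19 mm behind it (ctrl.hold_point_z is the z of the grasp point in the tool frame, in m); z points along the fingers, y is the line along which they close (so a half turn about z gives the same grasp; the last joint's range is limited). The gripper opens to 85 mm and grips with 20 to 120 N. Pads are 22 mm wide; open, the fingers measure 114 mm over their backs; the gripper's body (76 mm by 85 mm) begins 54 mm behind the grasp point. The pads swing forward as they close: fully open they stand 13 mm farther back than shut.
Start: joints at [-1.325, 0.238, -0.013, 1.319, 0, 1.571], TCP at [0.128, -0.509, 0.231] pointing down, gripper open.
Joint ranges: [-2.66, 2.66], [-1.03, 1.9], [-1.14, 1.46], [-1.82, 2.27], [-1.45, 1.34], [-3.14, 3.14]. Speed limits (rad/s): [2.22, 2.22, 2.79, 3.14, 3.14, 3.14].

## Interface

Orientations are given as a unit quaternion [w, x, y, z].
In Python, from plant import status, imaging, workorder, ctrl gives the robot as it stands.
- The arm moves only by the tool arm_command, never from a script. Its argument "series" is a list of rows, each a list of 5 numbers: the shift along the tool's x, y, z normalised to -1 to 1, where 1 is 200 mm, then the turn about the tool's z normalised to -1 to 1, where 1 is pi rad, then the finger opening in mm, from 0 to 85.4. A call has 1 to 10 rows; each row is the pose to reach, as a shift and turn from the pose commanded when the call began, along the tool's axes at that moment, turning the shorter way round; what a row does not reach only later rows make up. A row lasts 1/12 s, in which the tool goes at most 41.7 mm and 7.16 degrees, less where a joint would pass 70% of its speed; a pose out of reach is approached as far as the arm can. A call with a number of a shift or a turn outside -1 to 1 is refused whole. A call with a gripper value outside its range is refused whole. The fingers move at their own pace and stop on an object; "force" is the grip in N (left out, the last holds). Time passes only in rows, so rows that repeat a pose let the fingers close. It gives the time, the measured TCP pose, the force, the opening and the grip force at its end, in the units of the state.
- status.sense(): the state, without advancing time (a new reading comes with each control period).
- imaging.snapshot(name): name is "scene" or "top" or "wrist"; returns a dict with "img" (384x512x3 uint8, red, green, blue), "fx", "fy", "cx", "cy" (pixels), "k1" (the pictures are not rectified: a ray, as slopes to the right and down, at radius r is drawn at 1 + k1 r^2 times it, then the intrinsics apply), "xyz" and "rotation" of the camera in the world; the wrist camera has in their place "tool_from_camera" (4x4, takes a point from camera to tool coordinates, whose origin is the TCP and whose axes are the flange's). Camera axes: x right, y down, z forward; pixel columns grow to the right and rows downward; lengths in m; the calibration is good to about 2 mm. A picture is of the moment at which its call begins: read the wrist's pose just before it. There is no depth.
- workorder.job_done(): hands the job in; it is judged then, once.
The state is a dict: "time": time; "q": joint angles; "qvel": joint speeds; "joint_efforts": joint torques, N m; "eef_pos": TCP position; "tcp_rot": TCP orientation; "ft_force": force on the tool from outside, world axes, zero at the start; "moment": the same for the moment, N m; "width": finger opening in m; "finger_force": force on a finger pad.
Only numpy, scipy, OpenCV 4.12 (cv2) and the standard library are available. Lean on these libraries where they do the work, as an engineer would, in place of code of your own. Each camera call takes 0.05 s, during which the arm holds its last target. There are 200 camera calls.

## Task

Check the front of the tiled pipe ledge for damp: pick up the yellow moisture meter and hold its sprung head on the centre of the green reference dot for two seconds, then move it to the red dot and finish while still holding it in contact there. For both readings keep the meter level, square to the tile and display up, with the head pressed in about half way and never rammed hard against the tile. Leave everything else on the counter where it stands.

Things in the scene. Friction and masses are not known exactly. Their poses are not given: they have to be found in the camera images.
- meter: yellow moisture meter, 0.24 kg, on its back, display up. Case 130 x 44 x 28 mm; origin at the centre of its underside, x along the case and out through the head, z out of the display. A black neck and the chrome sprung head stick out in front, axis 14 mm above the underside, tip 111 mm ahead of the origin. Balances 10 mm ahead of the origin.
- meter_tip (a point): foremost point of the meter's sprung ball head (chrome ball 22 mm across): at x = 111 mm, z = 14 mm in the meter's frame when not pressed
- meter_head (a joint): how far the sprung head is pushed into the meter, in m: 0 free, 0.008 fully in (hard stop). It takes 1 N to start and 0.5 N more per mm (3 N half way).
- boxing: fixed low ledge that boxes in pipes, to the robot's right, clad in terracotta mosaic with pale grout: 400 long x 400 deep x 150 mm high. x points into it, y along it, z up; its upright front face is at x = -45 mm and looks along -x, across the counter (origin on the counter, 45 mm behind that face, midway along). Bottles and pipes stand on its rear half.
- spot_green: round white paper dot 32 mm across with a green centre 22 mm across, stuck flat on the front face of the boxing, 65 to 105 mm above the counter: the dry reference spot. Origin at its centre on the tile surface; x points square into the tile, z up.
- spot_red: round white paper dot 32 mm across with a red centre 22 mm across, stuck flat on the front face of the boxing, 65 to 105 mm above the counter, 80 to 170 mm along from the green one to either side: the suspect spot. Origin at its centre on the tile surface; x points square into the tile, z up.
- soap_pump: bystander: amber glass soap dispenser with a black pump, 64 mm across, 176 mm high, stands on the counter; origin under its centre
- tumbler: bystander: blue ceramic tumbler, open, 72 mm across, 100 mm high; origin under its centre
- plant: bystander: small pot plant, white and teal pot 104 mm across, about 165 mm high over the leaves; origin under its centre
- tape_roll: bystander: roll of blue masking tape lying flat, 90 mm across, 25 mm high; origin under its centre
- soap_dish: bystander: white dish with a bar of soap, 96 mm across, 37 mm high; origin under its centre
- screwdriver: bystander: screwdriver lying on the counter along its x axis, handle towards -x; origin under its middle
There are look-alikes about, which are no part of the job. Of the things like the meter, leave any that is pink or purple; of the rest the larger one is meant.

How it is judged:
By the outcome, as a careful person would: the job done as asked, in the order asked, and still so for the second after the job is handed in, while the arm keeps its last pose, push and grip.
It also fails if it takes over 58 s, if anything falls off the work surface, if the arm or the gripper's body presses on something with over 40 N, if the wrist force passes 120 N, or if a joint passes its speed limit or range.

## Working session

There is one attempt and no reset: what is moved stays moved. The work goes in short steps, Python scripts to look and compute and a tool call to move; the robot and the scene stay as the last step left them, time stands still between calls to the robot, and variables do not carry over. Pictures are saved under pics/ and viewed, at most 11 in all, crops included, and the job is handed in when it is done.

Besides the shell and the picture viewer there is one more tool, called by a JSON object that holds its "name" and its "arguments", one argument or row to a line. arm_command: Moves the arm, as the interface text tells. Scaled input: -1 to 1 covers 200 mm each way for a shift and pi rad each way for a turn. Its arguments: {"type":"object","properties":{"series":{"type":"array"},"force":{"type":"number"}},"required":["series"]}

```bash
mkdir -p pics; ls; python3 - <<'E'
from plant import status, imaging, workorder, ctrl
import cv2,pickle,numpy as np
s=status.sense();print(s);print(ctrl.hold_point_z)
d={}
for n in("scene","top","wrist"):
    d[n]=imaging.snapshot(n);cv2.imwrite(f"pics/{n}0.png",d[n]["img"][:,:,::-1])
    print(n,{k:(v if k!='img' else 0) for k,v in d[n].items()})
pickle.dump((s,d),open("d0.pkl","wb"))
E
```

```text
pics
{'time': 0.0, 'q': array([-1.32501866e+00,  2.38775831e-01, -1.42609790e-02,  1.31921089e+00,
       -2.14856509e-05,  1.57078963e+00]), 'qvel': array([-0.00101315,  0.00050644,  0.00047901, -0.00261129,  0.000861  ,
       -0.00099633]), 'joint_efforts': array([-2.31091319e-03, -5.38778007e+01,  3.46435332e+01,  1.84540643e-02,
       -2.09849159e-04,  3.35627999e-05]), 'eef_pos': array([ 0.12762844, -0.50881279,  0.23067761]), 'tcp_rot': array([-7.18897454e-04,  9.92457992e-01,  1.22583063e-01, -9.96138934e-05]), 'ft_force': array([ 0.45512846,  0.62780298, -0.12557427]), 'moment': array([ 0.00740276, -0.00136964,  0.00284309]), 'finger_force': 0.0, 'width': 0.0850738506621503}
-0.0187
scene {'img': 0, 'fx': 358.8445114011539, 'fy': 358.8445114011539, 'cx': 256.2201661156197, 'cy': 190.9321351548509, 'k1': -0.07069684761008282, 'xyz': array([ 1.26612658, -0.09091487,  0.6416123 ]), 'rotation': array([-0.34966965,  0.72149753,  0.53400193, -0.26835496])}
top {'img': 0, 'fx': 460.22893733988553, 'fy': 460.22893733988553, 'cx': 255.67966821893276, 'cy': 193.26957459510442, 'k1': -0.06592120037642901, 'xyz': array([0.3060248 , 0.10682564, 1.55915073]), 'rotation': array([ 0.07151521, -0.68777651,  0.71875562, -0.07238369])}
wrist {'img': 0, 'fx': 274.9030161649258, 'fy': 274.9030161649258, 'cx': 254.76563342602648, 'cy': 190.3832832107279, 'k1': 0.003894622205212315, 'tool_from_camera': array([[-2.91302410e-04, -9.52464393e-01, -3.04649792e-01,
         7.76170888e-02],
       [ 9.99999853e-01, -1.38404100e-04, -5.23477760e-04,
         8.66085555e-04],
       [ 4.56429146e-04, -3.04649900e-01,  9.52464293e-01,
        -1.43165461e-01],
       [ 0.00000000e+00,  0.00000000e+00,  0.00000000e+00,
         1.00000000e+00]])}
```

View pics/scene0.png

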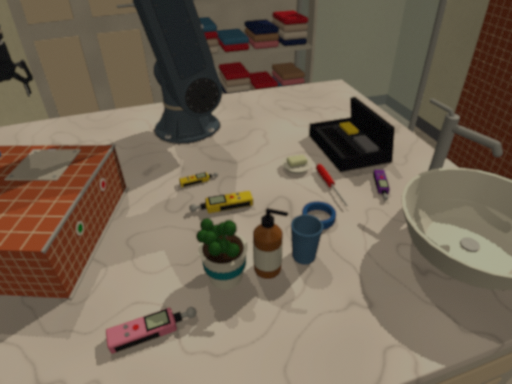

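View pics/top0.png

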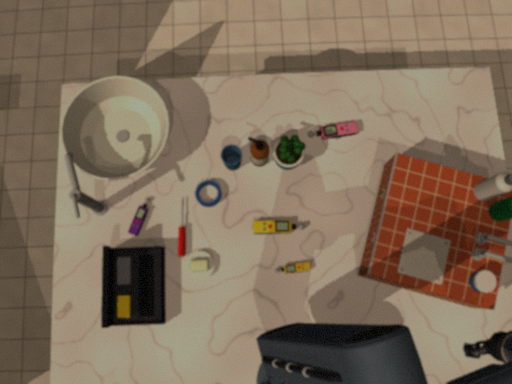

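View pics/wrist0.png

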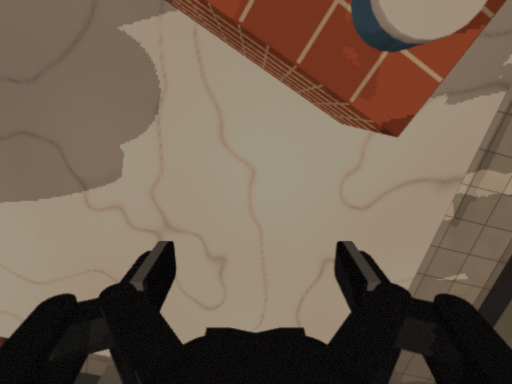

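The larger yellow meter is at top (272,226) and scene (228,202), with its head towards the boxing. The smaller yellow one, at top (295,268), is the look-alike. In the scene view the dots are at about (80,228) for green and (103,184) for red.

```bash
cat > h.py <<'E'
import numpy as np,cv2
from scipy.spatial.transform import Rotation as R
def rot(q): return R.from_quat(np.r_[q[1:],q[0]]).as_matrix()
def pose(c,s=None):
    if "xyz" in c: return rot(c["rotation"]),np.array(c["xyz"])
    T=np.eye(4);T[:3,:3]=rot(s["tcp_rot"]);T[:3,3]=s["eef_pos"];T=T@c["tool_from_camera"];return T[:3,:3],T[:3,3]
def ray(c,px,s=None):
    Rm,t=pose(c,s);K=np.array([[c["fx"],0,c["cx"]],[0,c["fy"],c["cy"]],[0,0,1.]])
    u=cv2.undistortPoints(np.array(px,float).reshape(-1,1,2),K,np.array([c["k1"],0,0,0,0.]))[:,0]
    return t,np.c_[u,np.ones(len(u))]@Rm.T
def onz(c,px,z,s=None):
    t,d=ray(c,px,s);return t+d*((z-t[2])/d[:,2])[:,None]
def onplane(c,px,p,n,s=None):
    t,d=ray(c,px,s);return t+d*(((p-t)@n)/(d@n))[:,None]
def project(c,P,s=None):
    Rm,t=pose(c,s);K=np.array([[c["fx"],0,c["cx"]],[0,c["fy"],c["cy"]],[0,0,1.]])
    Pc=(np.array(P)-t)@Rm
    return cv2.projectPoints(Pc,np.zeros(3),np.zeros(3),K,np.array([c["k1"],0,0,0,0.]))[0][:,0]
E
python3 - <<'E'
import pickle;from h import *
s,d=pickle.load(open("d0.pkl","rb"))
t,sc=d["top"],d["scene"]
h=cv2.cvtColor(t["img"],cv2.COLOR_RGB2HSV)
m=((h[...,0]>20)&(h[...,0]<33)&(h[...,1]>140)&(h[...,2]>110)).astype(np.uint8)
m=cv2.morphologyEx(m,cv2.MORPH_CLOSE,np.ones((9,9)))
for c in cv2.findContours(m,0,2)[0]:
    if cv2.contourArea(c)>60:
        r=cv2.minAreaRect(c);b=cv2.boxPoints(r);w=onz(t,b,.028);print("yel",r,(w.mean(0)*1e3).round(),np.linalg.norm(np.diff(w,axis=0),axis=1).round(3),(w*1e3).round().tolist())
hs=cv2.cvtColor(sc["img"],cv2.COLOR_RGB2HSV)
g=((hs[...,0]>40)&(hs[...,0]<85)&(hs[...,1]>100))
g[:, 130:]=0
ys,xs=np.nonzero(g);print("green",xs.mean(),ys.mean(),len(xs))
A=cv2.resize(sc["img"][130:300,0:130],None,fx=3.5,fy=3.5,interpolation=2)
B=cv2.resize(t["img"][145:290,350:448],None,fx=3.5,fy=3.5,interpolation=2)
C=np.zeros((595,798,3),np.uint8);C[:,:455]=A;C[:B.shape[0],455:]=B
cv2.imwrite("pics/c1.png",C[:,:,::-1])
E
```

```text
yel ((123.0, 306.0), (20.0, 10.0), 90.0) [266. 547.  28.] [0.033 0.064 0.033] [[299.0, 564.0, 28.0], [298.0, 531.0, 28.0], [234.0, 531.0, 28.0], [235.0, 564.0, 28.0]]
yel ((302.6585388183594, 266.42681884765625), (8.282365798950195, 14.908257484436035), 83.6598129272461) [370. -46.  28.] [0.049 0.027 0.049] [[382.0, -21.0, 28.0], [385.0, -70.0, 28.0], [358.0, -71.0, 28.0], [355.0, -22.0, 28.0]]
yel ((270.0, 226.0), (12.0, 34.0), 90.0) [509.  55.  28.] [0.114 0.04  0.114] [[531.0, 111.0, 28.0], [526.0, -3.0, 28.0], [486.0, -1.0, 28.0], [491.0, 113.0, 28.0]]
green 79.70833333333333 227.70833333333334 24
```

View pics/c1.png

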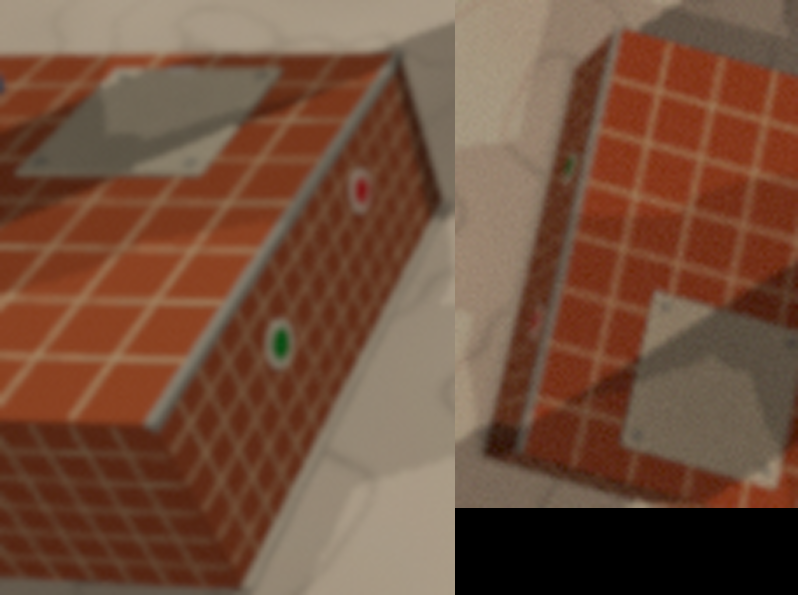

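The crop shows the front-face corners and both dots clearly. In scene pixels green is (80,228) and red is (103,184).

```bash
python3 - <<'E'
import pickle;from h import *
s,d=pickle.load(open("d0.pkl","rb"))
t,sc=d["top"],d["scene"]
S=lambda p:np.array(p)/3.5+[0,130]-.36
T=lambda p:(np.array(p)-[455,0])/3.5+[350,145]-.36
a=onz(sc,S([(398,52),(152,428)]),.15);b=onz(sc,S([(438,208),(243,590)]),0)
e=onz(t,T([(617,30),(518,455)]),.15);f=onz(t,T([(577,68),(487,455)]),0)
for n,x in zip("abef",(a,b,e,f)):
    v=x[0]-x[1];print(n,(x*1e3).round(1).tolist(),np.linalg.norm(v).round(4),np.degrees(np.arctan2(v[1],v[0])).round(2))
# triangulate dots
Sd=S([(280,344),(361,190)]);Td=T([(569,166),(537,322)])
for i in range(2):
    o1,r1=ray(sc,Sd[i]);o2,r2=ray(t,Td[i]);r1=r1[0];r2=r2[0]
    k=np.linalg.lstsq(np.c_[r1,-r2],o2-o1,rcond=None)[0];p1=o1+k[0]*r1;p2=o2+k[1]*r2;print("tri",(p1*1e3).round(1),(p2*1e3).round(1))
p=e.mean(0);v=e[0]-e[1];v/=np.linalg.norm(v);n=np.array([v[1],-v[0],0])
P=onplane(sc,Sd,p,n);print("pl",(P*1e3).round(1),np.linalg.norm(P[0]-P[1]))
P=onplane(sc,Sd,a.mean(0),n);print("pl",(P*1e3).round(1))
E
```

```text
a [[333.9, -232.1, 150.0], [713.6, -356.4, 150.0]] 0.3995 161.87
b [[339.8, -235.3, 0.0], [709.7, -357.9, 0.0]] 0.3897 161.65
e [[708.2, -355.8, 150.0], [330.5, -229.4, 150.0]] 0.3982 -18.5
f [[713.0, -360.0, 0.0], [334.6, -235.4, 0.0]] 0.3984 -18.23
tri [ 594.6 -315.6   93.7] [ 594.6 -314.9   93.5]
tri [ 449.4 -267.4  104. ] [ 449.5 -268.3  104.2]
pl [[ 591.3 -316.7   91. ]
 [ 446.1 -268.1  101.8]] 0.15347437336409284
pl [[ 591.1 -316.8   90.8]
 [ 445.9 -268.2  101.7]]
```

{"name": "arm_command", "arguments": {
  "series": [
    [0.2,-0.2,-0.05,0,85],
    [0.35,-0.34,-0.15,0,85],
    [0.5,-0.49,-0.2,0,85],
    [0.65,-0.63,-0.2,0,85],
    [0.8,-0.78,-0.2,0,85],
    [0.95,-0.92,-0.2,0,85],
    [1,-0.97,-0.2,0,85]
  ]
}}

```text
time: 0.73
eef_pos: [0.2751, -0.2701, 0.2715]
tcp_rot: [-0.0, 0.992, 0.123, 0.0]
ft_force: [-0.0, -0.9, 0.4]
width: 0.0849
finger_force: 0.0
```

{"name": "arm_command", "arguments": {
  "series": [
    [0.15,-0.15,0,0,85],
    [0.3,-0.29,0,0,85],
    [0.44,-0.44,0,0,85],
    [0.58,-0.58,0,0,85],
    [0.73,-0.73,0,0,85],
    [0.88,-0.87,0,0,85],
    [1,-0.97,0,0,85]
  ]
}}

```text
time: 1.32
eef_pos: [0.4221, -0.0327, 0.2713]
tcp_rot: [-0.0, 0.992, 0.123, 0.0]
ft_force: [-0.1, -1.3, -0.3]
width: 0.0849
finger_force: 0.0
```

{"name": "arm_command", "arguments": {
  "series": [
    [0.1,-0.1,0,-0.039,85],
    [0.2,-0.2,0,-0.078,85],
    [0.3,-0.3,0,-0.117,85],
    [0.4,-0.4,0,-0.156,85],
    [0.53,-0.51,0,-0.195,85],
    [0.53,-0.51,0.1,-0.234,85],
    [0.53,-0.51,0.1,-0.273,85],
    [0.53,-0.51,0.1,-0.312,85],
    [0.53,-0.51,0.1,-0.35,85],
    [0.53,-0.51,0.1,-0.39,85]
  ]
}}

```text
time: 2.15
eef_pos: [0.4991, 0.0893, 0.2509]
tcp_rot: [-0.0, 0.74, 0.673, -0.0]
ft_force: [0.5, -1.1, -1.0]
width: 0.0851
finger_force: 0.0
```

```bash
python3 - <<'E'
from plant import status, imaging
import pickle;from h import *
s=status.sense();c=imaging.snapshot("wrist");pickle.dump((s,c),open("d1.pkl","wb"))
print(s["time"],s["eef_pos"].round(4),rot(s["tcp_rot"]).round(3).tolist(),s["q"].round(2))
cv2.imwrite("pics/w1.png",c["img"][:,:,::-1])
E
```

```text
2.15 [0.4991 0.0893 0.2509] [[0.094, 0.996, -0.001], [0.996, -0.094, -0.0], [-0.0, -0.001, -1.0]] [ 0.18  0.2  -0.01  1.36  0.    1.84]
```

View pics/w1.png

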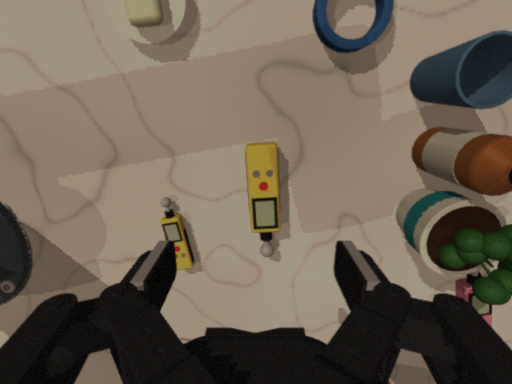

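Wrist view: the target meter is centred, with its case spanning rows 143–235 near column 263 and the ball at (267,250). The small look-alike is at (177,235).

```bash
python3 - <<'E'
import pickle;from h import *
s,c=pickle.load(open("d1.pkl","rb"))
h=cv2.cvtColor(c["img"],cv2.COLOR_RGB2HSV)
m=((h[...,0]>18)&(h[...,0]<35)&(h[...,1]>110)&(h[...,2]>80)).astype(np.uint8)
m[:, :225]=0;m[:,300:]=0
m=cv2.morphologyEx(m,cv2.MORPH_CLOSE,np.ones((21,21)))
k=max(cv2.findContours(m,0,1)[0],key=cv2.contourArea)
w=onz(c,k[:,0],.028,s)[:,:2].astype(np.float32)
r=cv2.minAreaRect(w);print(r,(cv2.boxPoints(r)*1e3).round(1).tolist())
print("tip",onz(c,[(267,256),(266.5,249)],.014,s).round(4))
# axis: PCA
i=np.argwhere(m)[:,::-1];W=onz(c,i,.028,s)[:,:2];u,S,v=np.linalg.svd(W-W.mean(0),full_matrices=False);print(W.mean(0),v[0],np.degrees(np.arctan2(*v[0][::-1])))
E
```

```text
((0.506969153881073, 0.050178296864032745), (0.13108102977275848, 0.04371603578329086), 88.12188720703125) [[483.0, -14.600000381469727], [526.7000122070312, -16.0], [531.0, 115.0], [487.29998779296875, 116.4000015258789]]
tip [[ 0.5034 -0.0642  0.014 ]
 [ 0.5036 -0.0518  0.014 ]]
[0.50730211 0.06602849] [-0.03796499 -0.99927907] -92.17575674646216
```

{"name": "arm_command", "arguments": {
  "series": [
    [-0.1,0.03,0.15,-0.01,85],
    [-0.2,0.06,0.3,-0.019,85],
    [-0.242,0.06,0.45,-0.019,85],
    [-0.242,0.06,0.6,-0.019,85],
    [-0.242,0.06,0.75,-0.019,85],
    [-0.242,0.06,0.9,-0.019,85],
    [-0.242,0.06,0.97,-0.019,85],
    [-0.242,0.06,0.97,-0.019,85]
  ]
}}

```text
time: 2.87
eef_pos: [0.5038, 0.0396, 0.0541]
tcp_rot: [-0.002, 0.722, 0.691, -0.002]
ft_force: [0.0, 0.3, -0.1]
width: 0.0848
finger_force: 0.0
```

```bash
python3 - <<'E'
from plant import status, imaging
import pickle;from h import *
s=status.sense();c=imaging.snapshot("wrist")
print(s["time"],s["eef_pos"].round(4),rot(s["tcp_rot"])[:,0].round(4))
cv2.imwrite("pics/w2.png",c["img"][:,:,::-1])
E
```

```text
2.8667 [0.5038 0.0396 0.0541] [ 4.38e-02  9.99e-01 -6.00e-04]
```

View pics/w2.png

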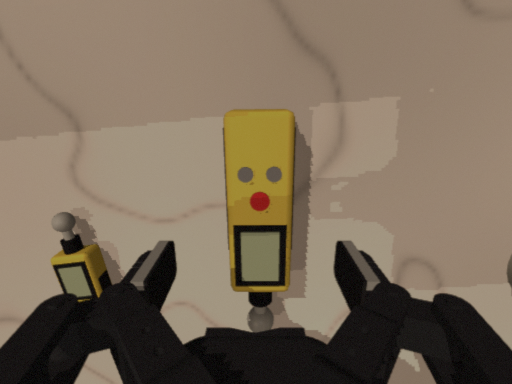

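{"name": "arm_command", "arguments": {
  "series": [
    [0,0,0,0,85],
    [0,0,0.05,0,85],
    [0,0,0.1,0,85],
    [0,0,0.15,0,85],
    [0,0,0.2,0,85],
    [0,0,0.2,0,85],
    [0,0,0.2,0,85]
  ]
}}

```text
time: 3.5
eef_pos: [0.5057, 0.0398, 0.0165]
tcp_rot: [-0.001, 0.721, 0.693, -0.001]
ft_force: [-0.2, 0.7, 0.2]
width: 0.0851
finger_force: 0.0
```

{"name": "arm_command", "arguments": {
  "series": [
    [0,0,0.04,0,85],
    [0,0,0.07,0,85],
    [0,0,0.07,0,85],
    [0,0,0.07,0,55],
    [0,0,0.07,0,50],
    [0,0,0.07,0,46],
    [0,0,0.07,0,42],
    [0,0,0.07,0,38],
    [0,0,0.07,0,35],
    [0,0,0.07,0,35]
  ],
  "force": 60
}}

```text
time: 4.33
eef_pos: [0.5067, 0.0399, 0.0039]
tcp_rot: [0.0, 0.721, 0.693, 0.0]
ft_force: [-1.8, -0.7, 7.2]
width: 0.0431
finger_force: 61.6
```

{"name": "arm_command", "arguments": {
  "series": [
    [0,0,0,0,35],
    [0,0,0,0,35],
    [0,0,0,0,35],
    [0,0,0,0,35]
  ]
}}

```text
time: 4.67
eef_pos: [0.5067, 0.0399, 0.0039]
tcp_rot: [0.0, 0.721, 0.693, 0.0]
ft_force: [-2.0, -0.1, 5.7]
width: 0.0429
finger_force: 61.6
```

{"name": "arm_command", "arguments": {
  "series": [
    [0,0,-0.04,0,35],
    [0,0,-0.12,0,35],
    [0,0,-0.24,0,35],
    [0,0,-0.36,0,35],
    [0,0,-0.48,0,35],
    [0,0,-0.6,0,35],
    [0,0,-0.68,0,35],
    [0,0,-0.72,0,35],
    [0,0,-0.73,0,35]
  ]
}}

```text
time: 5.42
eef_pos: [0.507, 0.0399, 0.1509]
tcp_rot: [0.001, 0.721, 0.693, 0.001]
ft_force: [0.8, 1.0, -3.1]
width: 0.0424
finger_force: 61.6
```

{"name": "arm_command", "arguments": {
  "series": [
    [-0.04,0.03,0,0,35],
    [-0.12,0.08,0,0,35],
    [-0.22,0.14,0,0.02,35],
    [-0.32,0.2,0,0.04,35],
    [-0.42,0.27,0,0.06,35],
    [-0.52,0.33,0,0.08,35],
    [-0.62,0.39,0,0.089,35],
    [-0.7,0.44,0,0.089,35],
    [-0.76,0.48,0,0.089,35],
    [-0.78,0.49,0,0.089,35]
  ]
}}

```text
time: 6.25
eef_pos: [0.5984, -0.1225, 0.1471]
tcp_rot: [-0.001, 0.811, 0.585, -0.001]
ft_force: [-0.3, -0.0, -2.0]
width: 0.0431
finger_force: 61.5
```

```bash
python3 - <<'E'
from plant import status, imaging
import pickle;from h import *
s=status.sense();c=imaging.snapshot("wrist");sc=imaging.snapshot("scene");pickle.dump((s,c,sc),open("d2.pkl","wb"))
q=s["tcp_rot"];print(s["time"],s["eef_pos"].round(4),rot(q).round(4).tolist(),s["ft_force"],s["width"])
A=cv2.resize(sc["img"][110:290,20:260],None,fx=2,fy=2,interpolation=2)
C=np.zeros((384,800,3),np.uint8);C[:360,:480]=A;C[:,480:]=c["img"][:,96:416]
cv2.imwrite("pics/w3.png",C[:,:,::-1])
E
```

```text
6.25 [ 0.5984 -0.1225  0.1471] [[0.3166, 0.9486, -0.0022], [0.9486, -0.3166, -0.0], [-0.0007, -0.0021, -1.0]] [-0.28289301 -0.02181218 -2.04319823] 0.04307983816022848
```

View pics/w3.png

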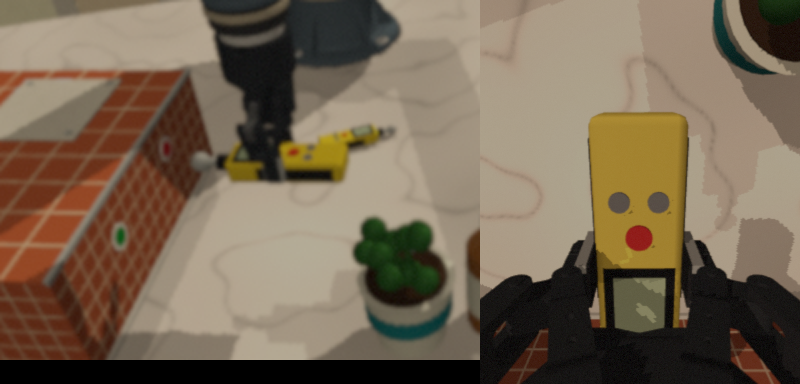

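The scene crop shows the meter held level and square, with the ball at crop (201,160), which is scene (120,190). The wrist view shows the case straight between the pads.

```bash
cat >> h.py <<'E'
G=np.array([.5915,-.317,.092]);RD=np.array([.4465,-.2685,.1025])
def tip(s,f=.1007,dz=.0101):
    u=-rot(s["tcp_rot"])[:,0];u=u/np.linalg.norm(u);return s["eef_pos"]+u*f+[0,0,dz],u
def todo(s,target):
    T,u=tip(s);return (rot(s["tcp_rot"]).T@(target-T)*5).round(4)
E
python3 - <<'E'
import pickle;from h import *
s,c,sc=pickle.load(open("d2.pkl","rb"))
T,u=tip(s);print("tip",T,u,"proj ball",project(sc,[T-u*.011,T]))
print("rear", project(c,[T-u*.176+[0,0,.014]],s))
# ball blob in scene: grey bright, low saturation
x=sc["img"][180:202,108:136].astype(int);h=cv2.cvtColor(sc["img"],cv2.COLOR_RGB2HSV)[180:202,108:136]
print(h[...,1][::1,::1])
print("to green standoff 30mm",todo(s,G-u*.03), "tri check green px",project(sc,[G,RD]))
E
```

```text
tip [ 0.56648563 -0.21797327  0.15727618] [-3.16607983e-01 -9.48556197e-01  7.24961922e-04] proj ball [[121.32490815 190.49250336]
 [116.61498351 190.44671187]]
rear [[254.21650926 106.96062006]]
[[176 183 174 155 156 153 159 161 157 170 158 143 146 163 180 136  90  64
   59  56  58  56  56  56  55  54  55  55]
 [180 196 166 157 142 156 166 170 156 157 162 154 150 165 176 145  94  68
   60  55  58  55  56  56  55  55  54  55]
 [163 193 170 161 150 164 178 175 159 152 148 159 169 162 173 152 106  75
   61  57  56  56  55  55  55  54  55  60]
 [168 179 175 154 146 162 175 186 166 150 156 168 173 162 160 154 120  86
   63  57  58  55  58  55  53  55  58  68]
 [157 159 161 150 153 165 183 185 154 139 145 145 151 139 138 145 139  94
   64  58  56  55  56  56  55  55  61  83]
 [154 157 154 156 163 161 180 166 150 123 103  93  90  89 100 124 143 105
   74  59  58  57  57  57  58  59  71 102]
 [151 147 156 164 170 159 156 150 124  86  64  56  54  56  63  78 107 109
   74  60  59  58  58  57  60  66  92 133]
 [157 152 166 174 179 161 146 124  91  63  48  44  42  45  45  55  71  83
   68  56  
[... 1097 characters left out ...]
4 156 163 179 174 159 152 160 167 143  98  69  58  56  56  58
   60  55  57  58  57  59  60  79 120 179]
 [159 159 175 169 166 174 166 156 156 153 155 126  83  62  58  57  60  56
   57  57  58  58  56  56  56  67  95 149]
 [154 156 175 176 168 159 159 162 162 164 145 110  72  61  58  54  59  58
   60  56  60  57  56  53  53  58  77 116]
 [148 164 188 189 154 150 147 158 160 158 119  86  67  56  55  55  61  58
   57  59  56  56  53  51  50  52  64  85]
 [154 170 182 189 165 139 143 162 169 142 101  72  62  55  59  57  60  57
   57  56  56  53  51  52  51  52  56  63]]
to green standoff 30mm [-0.2798  0.2761  0.3261] tri check green px [[ 79.34291067 227.67664401]
 [102.55367887 183.83043316]]
```

{"name": "arm_command", "arguments": {
  "series": [
    [-0.03,0.03,0.03,0,35],
    [-0.08,0.08,0.1,0,35],
    [-0.14,0.14,0.17,0,35],
    [-0.2,0.2,0.24,0,35],
    [-0.25,0.25,0.3,0,35],
    [-0.275,0.27,0.32,0,35],
    [-0.28,0.276,0.326,0,35],
    [-0.28,0.276,0.326,0,35],
    [-0.28,0.276,0.326,0,35],
    [-0.28,0.276,0.326,0,35]
  ]
}}

```text
time: 7.18
eef_pos: [0.6329, -0.19, 0.085]
tcp_rot: [0.0, 0.811, 0.586, 0.0]
ft_force: [0.3, 0.2, -2.2]
width: 0.043
finger_force: 61.5
```

```bash
cat > look.py <<'E'
from plant import status, imaging
import sys,pickle;from h import *
s=status.sense();sc=imaging.snapshot("scene");T,u=tip(s)
print(s["time"],"tip",T.round(4),"u",u.round(4),"y",rot(s["tcp_rot"])[:,2].round(4),"F.u",(s["ft_force"]@u).round(2),s["ft_force"].round(2))
print("toG",todo(s,G),"toR",todo(s,RD),"ballpx",project(sc,[T-u*.011]),"dots",project(sc,[G,RD]))
x0,y0=int(sys.argv[2]),int(sys.argv[3])
cv2.imwrite(f"pics/{sys.argv[1]}.png",cv2.resize(sc["img"][y0:y0+96,x0:x0+128],None,fx=6,fy=6,interpolation=2)[:,:,::-1])
E
python3 look.py g1 40 170
```

```text
7.1833 tip [ 0.6012 -0.2856  0.095 ] u [-3.143e-01 -9.493e-01 -3.000e-04] y [ 0.001 -0.    -1.   ] F.u -0.31 [ 0.3   0.23 -2.22]
toG [-0.1644  0.0031  0.0151] toR [-0.1621 -0.7613 -0.0381] ballpx [[ 97.50567927 226.85199556]] dots [[ 79.34291067 227.67664401]
 [102.55367887 183.83043316]]
```

View pics/g1.png

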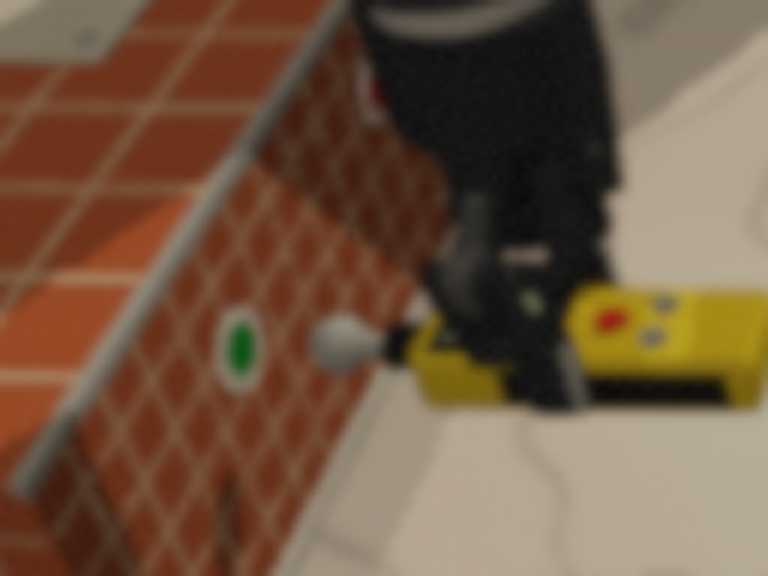

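{"name": "arm_command", "arguments": {
  "series": [
    [-0.03,0.003,0.015,0,35],
    [-0.06,0.003,0.015,0,35],
    [-0.09,0.003,0.015,0,35],
    [-0.11,0.003,0.015,0,35],
    [-0.12,0.003,0.015,0,35],
    [-0.12,0.003,0.015,0,35],
    [-0.12,0.003,0.015,0,35]
  ]
}}

```text
time: 7.82
eef_pos: [0.6256, -0.2137, 0.0811]
tcp_rot: [-0.0, 0.811, 0.585, 0.0]
ft_force: [-0.4, 0.6, -2.9]
width: 0.0428
finger_force: 61.5
```

{"name": "arm_command", "arguments": {
  "series": [
    [-0.005,0,0,0,35],
    [-0.01,0,0,0,35],
    [-0.015,0,0,0,35],
    [-0.015,0,0,0,35]
  ]
}}

```text
time: 8.15
eef_pos: [0.6248, -0.2164, 0.0811]
tcp_rot: [-0.0, 0.811, 0.585, -0.0]
ft_force: [-0.4, 0.8, -3.1]
width: 0.0433
finger_force: 61.5
```

{"name": "arm_command", "arguments": {
  "series": [
    [-0.005,0,0,0,35],
    [-0.01,0,0,0,35],
    [-0.01,0,0,0,35],
    [-0.01,0,0,0,35]
  ]
}}

```text
time: 8.48
eef_pos: [0.6241, -0.2183, 0.0811]
tcp_rot: [-0.0, 0.811, 0.585, 0.0]
ft_force: [0.6, -0.1, -2.6]
width: 0.043
finger_force: 61.5
```

{"name": "arm_command", "arguments": {
  "series": [
    [-0.005,0,0,0,35],
    [-0.01,0,0,0,35],
    [-0.01,0,0,0,35],
    [-0.01,0,0,0,35]
  ]
}}

```text
time: 8.82
eef_pos: [0.6236, -0.22, 0.0811]
tcp_rot: [-0.0, 0.811, 0.585, 0.0]
ft_force: [-0.0, 1.6, -2.3]
width: 0.0428
finger_force: 61.5
```

{"name": "arm_command", "arguments": {
  "series": [
    [-0.005,0,0,0,35],
    [-0.01,0,0,0,35],
    [-0.01,0,0,0,35],
    [-0.01,0,0,0,35]
  ]
}}

```text
time: 9.15
eef_pos: [0.6229, -0.2219, 0.0811]
tcp_rot: [-0.0, 0.811, 0.585, 0.0]
ft_force: [1.0, 2.4, -2.3]
width: 0.0428
finger_force: 61.5
```

{"name": "arm_command", "arguments": {
  "series": [
    [-0.004,0,0,0,35],
    [-0.007,0,0,0,35],
    [-0.007,0,0,0,35],
    [-0.007,0,0,0,35]
  ]
}}

```text
time: 9.48
eef_pos: [0.6225, -0.2233, 0.0811]
tcp_rot: [-0.0, 0.811, 0.585, 0.0]
ft_force: [0.9, 3.8, -2.0]
width: 0.0429
finger_force: 61.5
```

```bash
python3 look.py g2 30 170; python3 - <<'E'
from plant import status,imaging
from h import *
f=[]
for i in range(12):
    imaging.snapshot("scene");s=status.sense();f.append(s["ft_force"]@tip(s)[1])
print(np.round(f,2),np.mean(f),s["time"])
E
```

```text
9.4833 tip [ 0.5908 -0.3189  0.0912] u [-3.149e-01 -9.491e-01 -3.000e-04] y [ 0.e+00  3.e-04 -1.e+00] F.u -3.89 [ 0.88  3.81 -1.95]
toG [ 0.01    0.0006 -0.0041] toR [ 0.0119 -0.7639 -0.0566] ballpx [[ 83.2304256  227.98081471]] dots [[ 79.34291067 227.67664401]
 [102.55367887 183.83043316]]
[-3.54 -3.06 -3.42 -3.28 -3.83 -3.89 -3.75 -3.35 -3.24 -3.05 -3.36 -2.92] -3.3911042393542026 10.1333
```

View pics/g2.png

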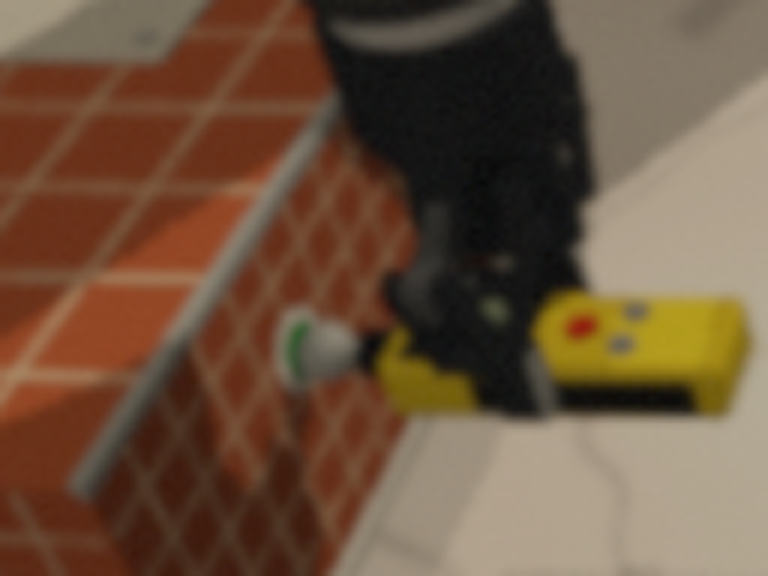

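Green contact: the ball covers the middle of the dot, at about 3.2 N. I'll hold it there.

{"name": "arm_command", "arguments": {
  "series": [
    [0,0,0,0,35],
    [0,0,0,0,35],
    [0,0,0,0,35],
    [0,0,0,0,35],
    [0,0,0,0,35],
    [0,0,0,0,35],
    [0,0,0,0,35],
    [0,0,0,0,35],
    [0,0,0,0,35],
    [0,0,0,0,35]
  ]
}}

```text
time: 10.97
eef_pos: [0.6224, -0.2234, 0.0811]
tcp_rot: [-0.0, 0.811, 0.585, 0.0]
ft_force: [0.9, 3.5, -3.0]
width: 0.043
finger_force: 61.5
```

{"name": "arm_command", "arguments": {
  "series": [
    [0,0,0,0,35],
    [0,0,0,0,35],
    [0,0,0,0,35],
    [0,0,0,0,35],
    [0,0,0,0,35],
    [0,0,0,0,35],
    [0,0,0,0,35],
    [0,0,0,0,35],
    [0,0,0,0,35],
    [0,0,0,0,35]
  ]
}}

```text
time: 11.8
eef_pos: [0.6225, -0.2234, 0.0811]
tcp_rot: [-0.0, 0.811, 0.585, 0.0]
ft_force: [1.4, 4.2, -2.8]
width: 0.0428
finger_force: 61.5
```

{"name": "arm_command", "arguments": {
  "series": [
    [0,0,0,0,35],
    [0,0,0,0,35],
    [0,0,0,0,35],
    [0,0,0,0,35],
    [0,0,0,0,35],
    [0,0,0,0,35],
    [0,0,0,0,35],
    [0,0,0,0,35]
  ]
}}

```text
time: 12.47
eef_pos: [0.6224, -0.2234, 0.0811]
tcp_rot: [-0.0, 0.811, 0.585, 0.0]
ft_force: [1.5, 3.8, -2.2]
width: 0.0428
finger_force: 61.5
```

{"name": "arm_command", "arguments": {
  "series": [
    [0.02,0,0,0,35],
    [0.07,0,0,0,35],
    [0.12,0,0,0,35],
    [0.15,-0.05,0,0,35],
    [0.15,-0.13,0,0,35],
    [0.15,-0.23,-0.02,0,35],
    [0.15,-0.33,-0.04,0,35],
    [0.15,-0.43,-0.056,0,35],
    [0.15,-0.53,-0.056,0,35],
    [0.15,-0.6,-0.056,0,35]
  ]
}}

```text
time: 13.3
eef_pos: [0.5165, -0.156, 0.0926]
tcp_rot: [-0.0, 0.811, 0.585, -0.0]
ft_force: [-0.1, 0.9, -3.0]
width: 0.0427
finger_force: 61.7
```

{"name": "arm_command", "arguments": {
  "series": [
    [0,-0.06,0,0,35],
    [0,-0.11,0,0,35],
    [0,-0.15,0,0,35],
    [0,-0.164,0,0,35],
    [0,-0.164,0,0,35],
    [0,-0.164,0,0,35],
    [0,-0.164,0,0,35]
  ]
}}

```text
time: 13.88
eef_pos: [0.4876, -0.147, 0.0923]
tcp_rot: [0.0, 0.811, 0.585, 0.0]
ft_force: [0.4, 0.6, -1.6]
width: 0.043
finger_force: 61.7
```

```bash
python3 look.py r1 50 130
```

```text
13.8833 tip [ 0.4559 -0.2426  0.1024] u [-0.3149 -0.9491 -0.    ] y [ 6.e-04 -1.e-04 -1.e+00] F.u -0.71 [ 0.36  0.63 -1.57]
toG [-0.1397  0.7607  0.0526] toR [-0.1379 -0.0038 -0.0003] ballpx [[116.85539872 184.11530562]] dots [[ 79.34291067 227.67664401]
 [102.55367887 183.83043316]]
```

View pics/r1.png

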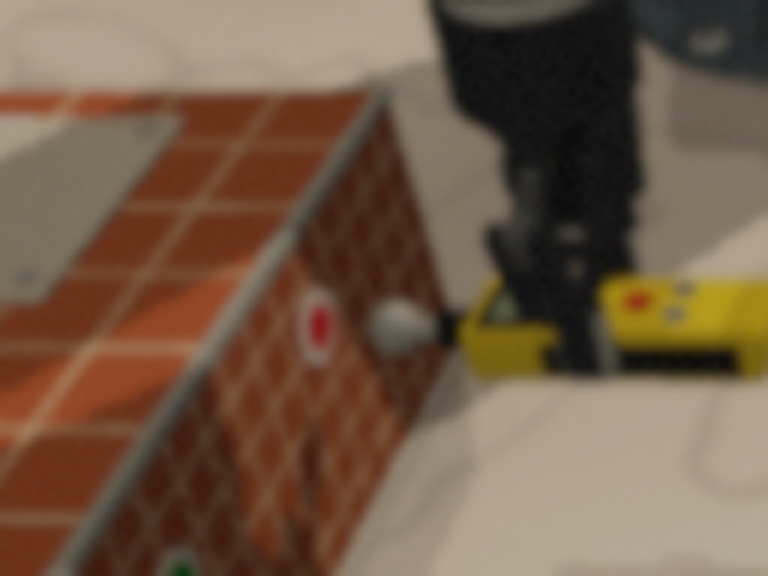

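Red dot at crop (319,327) and ball at (400,327), so they are aligned. Approaching.

{"name": "arm_command", "arguments": {
  "series": [
    [-0.03,-0.004,0,0,35],
    [-0.06,-0.004,0,0,35],
    [-0.085,-0.004,0,0,35],
    [-0.105,-0.004,0,0,35],
    [-0.115,-0.004,0,0,35],
    [-0.115,-0.004,0,0,35],
    [-0.115,-0.004,0,0,35],
    [-0.115,-0.004,0,0,35]
  ]
}}

```text
time: 14.6
eef_pos: [0.4789, -0.1683, 0.0923]
tcp_rot: [-0.0, 0.811, 0.585, 0.0]
ft_force: [-0.5, 1.0, -2.2]
width: 0.043
finger_force: 61.7
```

{"name": "arm_command", "arguments": {
  "series": [
    [-0.005,0,0,0,35],
    [-0.01,0,0,0,35],
    [-0.015,0,0,0,35],
    [-0.015,0,0,0,35],
    [-0.015,0,0,0,35]
  ]
}}

```text
time: 15.02
eef_pos: [0.478, -0.1711, 0.0923]
tcp_rot: [-0.0, 0.811, 0.585, 0.0]
ft_force: [1.0, 1.5, -2.2]
width: 0.0431
finger_force: 61.7
```

{"name": "arm_command", "arguments": {
  "series": [
    [-0.005,0,0,0,35],
    [-0.01,0,0,0,35],
    [-0.01,0,0,0,35],
    [-0.01,0,0,0,35]
  ]
}}

```text
time: 15.35
eef_pos: [0.4773, -0.173, 0.0923]
tcp_rot: [-0.0, 0.811, 0.585, 0.0]
ft_force: [1.6, 3.1, -2.5]
width: 0.0428
finger_force: 61.7
```

```bash
cat > f.py <<'E'
from plant import status,imaging
from h import *
f=[]
for i in range(12):
    imaging.snapshot("scene");s=status.sense();f.append(s["ft_force"]@tip(s)[1])
print(np.round(f,2),np.mean(f),s["time"],todo(s,RD))
E
python3 f.py
```

```text
[-2.62 -2.76 -2.97 -2.92 -3.08 -2.92 -2.75 -2.54 -1.94 -2.16 -2.3  -1.61] -2.5472672036679973 15.95 [ 0.0022  0.004  -0.0005]
```

{"name": "arm_command", "arguments": {
  "series": [
    [-0.004,0,0,0,35],
    [-0.008,0,0,0,35],
    [-0.008,0,0,0,35],
    [-0.008,0,0,0,35],
    [-0.008,0,0,0,35],
    [-0.008,0,0,0,35]
  ]
}}

```text
time: 16.45
eef_pos: [0.4768, -0.1746, 0.0923]
tcp_rot: [-0.0, 0.811, 0.585, 0.0]
ft_force: [2.1, 3.2, -2.7]
width: 0.0424
finger_force: 61.7
```

```bash
python3 f.py; python3 look.py r2 50 130
```

```text
[-3.5  -3.52 -3.53 -3.42 -2.9  -3.44 -3.57 -3.42 -3.5  -3.74 -2.91 -3.17] -3.3842910858947755 17.05 [ 0.0104  0.004  -0.0005]
17.05 tip [ 0.4451 -0.2702  0.1024] u [-3.149e-01 -9.491e-01 -1.000e-04] y [ 0.e+00  1.e-04 -1.e+00] F.u -3.17 [ 2.2   2.61 -1.87]
toG [0.0086 0.7684 0.052 ] toR [ 0.0104  0.004  -0.0005] ballpx [[105.98951004 183.69950203]] dots [[ 79.34291067 227.67664401]
 [102.55367887 183.83043316]]
```

View pics/r2.png

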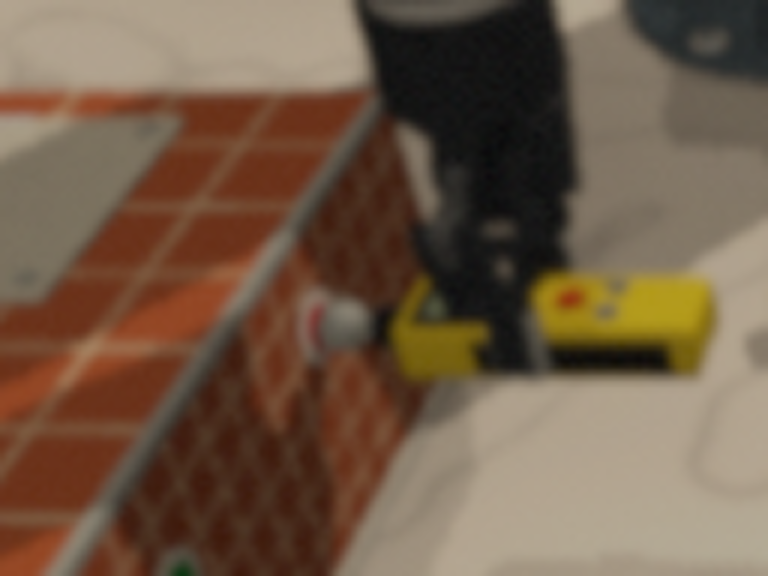

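The ball sits on the centre of the red dot at about 3.1 N. I'll hold for the reading, then hand in.

{"name": "arm_command", "arguments": {
  "series": [
    [0,0,0,0,35],
    [0,0,0,0,35],
    [0,0,0,0,35],
    [0,0,0,0,35],
    [0,0,0,0,35],
    [0,0,0,0,35],
    [0,0,0,0,35],
    [0,0,0,0,35],
    [0,0,0,0,35],
    [0,0,0,0,35]
  ]
}}

```text
time: 17.93
eef_pos: [0.4768, -0.1746, 0.0923]
tcp_rot: [-0.0, 0.811, 0.585, 0.0]
ft_force: [1.5, 3.3, -2.2]
width: 0.0425
finger_force: 61.7
```

{"name": "arm_command", "arguments": {
  "series": [
    [0,0,0,0,35],
    [0,0,0,0,35],
    [0,0,0,0,35],
    [0,0,0,0,35],
    [0,0,0,0,35],
    [0,0,0,0,35],
    [0,0,0,0,35],
    [0,0,0,0,35],
    [0,0,0,0,35],
    [0,0,0,0,35]
  ]
}}

```text
time: 18.77
eef_pos: [0.4768, -0.1746, 0.0923]
tcp_rot: [-0.0, 0.811, 0.585, 0.0]
ft_force: [2.0, 2.5, -2.8]
width: 0.0431
finger_force: 61.7
```

```bash
python3 -c "
from plant import workorder
print(workorder.job_done())"
```

```text
the job is handed in; nothing more can be done
None
```

I held the meter on the green dot for about 3 s, then moved it to the red dot, and handed the job in at about 19 s with the head still on red, pressed in roughly half way (about 3 N at both dots); the hand-in returned no verdict.

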